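# Open the child-safe tablet box

### The arm

A 6-joint arm with a two-finger parallel gripper is mounted at the origin on a cart in front of the work surface, level with it; the furniture and walls round the work are solid. World frame = base frame: x ahead of the robot, y to its left, z up, the work surface at z = 0. Lengths are in mm, angles in degrees, forces in N, time in s.
With the tool pointing down it reaches from about 300 to 850 mm from the base axis. Payload 4.2 kg.
Tool frame: the origin (TCP) lies midway between the tips of the shut fingers; the grasp point (between the pads) lies env.hold_point_z behind it (env.hold_point_z is the distance from the TCP to the grasp point, in mm); z points along the fingers, y is the line along which they close (so a half turn about z gives the same grasp; the last joint's range is limited). The gripper opens to 91 mm and grips with 3 to 60 N. Pads are 32 mm wide; open, the fingers measure 118 mm over their backs; the gripper's body (76 mm by 178 mm) begins 60 mm behind the grasp point.
Start: joints at [75.573, 18.312, 89.639, -0, 72.044, -1.146], TCP at [132.096, 559.637, 213.976] pointing down, gripper open.
Joint ranges: [-177.97, 177.97], [-48.28, 115.42], [12.27, 149.76], [-77.06, 257.06], [2.81, 150.46], [-146.56, 146.56]. Speed limits (degrees/s): [147.25, 147.25, 180, 180, 180, 180].

### API

Orientations are given as [roll, pitch, yaw] about the fixed x, y, z axes, in that order (R = Rz(yaw) Ry(pitch) Rx(roll)).
In Python, from workcell import env, viewer, spotter gives the robot as it stands.
- The arm moves only by the tool apply_moves, never from a script. Its arguments are lists of equal length, an entry for each row: "delta_pos": the shift along the world's x, y, z normalised to -1 to 1, where 1 is 120 mm, a list of three; "rot": the turn, a rotation vector about the world's x, y, z normalised to -1 to 1, where 1 is 1.5 rad, a list of three; "hand": the opening, from 0 (shut) to 1 (fully open). A call has 1 to 10 rows; each row is the pose to reach, as a shift and turn from the pose commanded when the call began; what a row does not reach only later rows make up. A row lasts 1/12 s, in which the tool goes at most 41.7 mm and 7.16 degrees, less where a joint would pass 70% of its speed; a pose out of reach is approached as far as the arm can. A call with a number of a shift or a turn outside -1 to 1 is refused whole. A call with a gripper value outside its range is refused whole. The fingers move at their own pace and stop on an object; "newtons" is the grip in N (left out, the last holds). Time passes only in rows, so rows that repeat a pose let the fingers close. It gives the time, the measured TCP pose, the force, the opening and the grip force at its end, in the units of the state.
- env.state(): the state, without advancing time (a new reading comes with each control period).
- viewer.grab_frame(name): name is "scene" or "top" or "wrist"; returns a dict with "pixels" (384x512x3 uint8, red, green, blue), "camera_matrix" (3x3 intrinsics, pixels), "R" (3x3) and "t" (3): a world point X has camera coordinates R X + t; the wrist camera has in their place "mount" (4x4, takes a point from camera to tool coordinates, whose origin is the TCP and whose axes are the flange's). Camera axes: x right, y down, z forward; pixel columns grow to the right and rows downward; lengths in mm; the calibration is good to about 2 mm. The wrist camera is an equidistant fisheye: a pixel r from the principal point sees the ray r / f radians off the axis. A picture is of the moment at which its call begins: read the wrist's pose just before it. There is no depth.
- env.job_done(): hands the job in; it is judged then, once.
Trained networks look in a picture, given as the dict that the camera call returned (one of the last four; its "shot" number tells which), for a name from the list of things; names that differ only in an ending like _2 or _b are one class to them, and where a whole thing is asked for, a point or a joint stands for the part that bears it (a point fixed in the world has none). Each returns a list of dicts, best first, with "score" (0 to 1); they miss things now and then, are a little off and sometimes report something else, mostly with a low value. They report only what shows in the picture. A call takes as long as a camera call.
- spotter.trace(picture, query): "mask" (384x512 bool, what is visible of it) and "box" ([centre column, centre row, width, height] in pixels, round what is visible of it).
- spotter.landmark_of(picture, query): "position" ([column, row] in pixels: a listed point, or the origin of a listed thing).
The state is a dict: "time_s": time; "qpos": joint angles; "qvel": joint speeds; "effort": joint torques, N m; "ee_pos": TCP position; "ee_rot": TCP orientation; "force": force on the tool from outside, world axes, zero at the start; "torque": the same for the moment, N m; "gripper_width": finger opening in mm; "gripper_force": force on a finger pad.
Only numpy, scipy, OpenCV 4.12 (cv2) and the standard library are available. Lean on these libraries where they do the work, as an engineer would, in place of code of your own. Each camera call takes 0.05 s, during which the arm holds its last target. There are 200 camera calls.

### The job

Open the white dishwasher-tablet box and leave it latched open: with a fingertip press the orange spring catch bar down, keep it down while you push the lid's green lug all the way along to the left, then let go so that the catch springs up again behind the lid. Only press and push: do not lift, tip or shove the box, and leave the other things on the worktop where they are.

Things in the scene. Friction and masses are not known exactly. Their poses are not given: they have to be found in the camera images.
- tablet_box: White box, 150x230x91 mm (x,y,z), loose on rubber feet, 2.7 to 3.9 kg; a push under 12 N does not move it. Origin: centre of its underside. The lid opens along box +y (robot's left). The strip along the -x side (nearest the robot, deck z 56 mm) carries the orange catch bar, centred at x -51; the tablet bin (x -27 to 75) has the grey lid, top z 82, its edge beside the bar at x -29.
- catch (a joint): Downward travel of the orange bar (m): 0 up, 0.010 at its lower stop; spring 2 N to 6.5 N. Bar 30 mm wide, box y -52 to 105, top z 74 mm when up; moves straight down wherever pressed. Lid stops pass its tooth only while it is down over 7 mm. Let up part way, it catches the lid in a notch at 36 to 44 mm; it springs up behind the last stop block when the lid is open over 74 mm.
- lid (a joint): Travel of the grey lid along box +y (m): 0 shut, 0.080 fully open at its end stop; starts at 0 to 0.004. Slides with about 1.5 N of friction and stays where it is left. Two dark stop blocks (16 mm long, 22 mm apart) on its edge lie behind the catch's tooth when shut.
- press_spot (a point): Point on top of the orange bar (moves down with it), on its centre line, between tooth and green lug: 30 mm from the tooth, 24 to 28 mm from the lug when the lid is shut; a shut pair of fingertips fits there. The bar may be pressed anywhere along its length and a fingertip can slide along it while pressing. Axes as the box's.
- tooth_top (a point): Centre of the top of the catch's tooth, a block 14 mm long (box y -52 to -38 mm) and 28 mm wide that stands 9 mm above the bar (z 83 mm) at its right end; moves down with the bar. Axes as the box's.
- lug_face (a point): Point on the -y face of the green push lug (moves with the lid), over the bar's centre line. The lug is upright, 42 mm wide (box x), 14 mm thick, from z = 77 to 108 mm above the worktop, 3 mm clear of the raised bar: push this face towards +y. Axes as the box's.
- mug_blue: Bystander: white mug with a blue pattern, 82 x 114 x 91 mm. Origin at its underside.
- spice_jar: Bystander: spice jar with a green cap, 46 mm across, 106 mm tall. Origin at the centre of its underside.
- salt_shaker: Bystander: glass salt shaker with a grey cap, 44 mm across, 90 mm tall. Origin at the centre of its underside.
- egg_timer: Bystander: red and white egg timer, 62 mm across, 46 mm tall. Origin at the centre of its underside.
- lemon_1: Bystander: lemon, 71 x 53 x 51 mm. Origin at its underside.

How it is judged (in metres and radians):
On the way, in this order (a step that is already met when the one before it is completed fails the run):
1. a fingertip presses the catch down while the lid is still shut (value of joint catch above 0.007 m and contact force between the fingers and catch above 0.5 N and value of joint lid below 0.01 m), for 0.1 s.
2. the lid is fully open with the catch still held down by the finger (value of joint lid above 0.0745 m and value of joint catch above 0.004 m and contact force between the fingers and catch above 0.5 N), for 0.05 s.
At the end, for the whole second after the job is handed in: The lid is open by more than 73 mm of its 80 mm and at rest, the catch has sprung up behind it (down by less than 2 mm), and the box stands upright within 30 mm of where it was (value of joint lid above 0.073 m and value of joint catch below 0.002 m and velocity of joint lid below 0.01 m/s and distance of tablet_box from where it was at the start of the episode below 0.03 m and angle between tablet_box's own z axis and vertical below 0.05 rad); the robot touches nothing.
It fails at once if the box is lifted, tipped or shoved: raised over 10 mm, tilted over 0.1 rad or moved over 30 mm (height (world z) of tablet_box above 0.01 m or angle between tablet_box's own z axis and vertical above 0.1 rad or distance of tablet_box from where it was at the start of the episode above 0.03 m).
It fails at once if a bystander is moved by more than 25 mm (distance of any of mug_blue, spice_jar, salt_shaker, egg_timer, lemon_1 from where it was at the start of the episode above 0.025 m).
It also fails if it takes over 38 s, if anything falls off the work surface, if the arm or the gripper's body presses on something with over 40 N, if the wrist force passes 120 N, or if a joint passes its speed limit or range.

## Working session

There is one attempt and no reset: what is moved stays moved. The work goes in short steps, Python scripts to look and compute and a tool call to move; the robot and the scene stay as the last step left them, time stands still between calls to the robot, and variables do not carry over. Pictures are saved under pics/ and viewed, at most 10 in all, crops included, and the job is handed in when it is done.

Besides the shell and the picture viewer there is one more tool, called after ">>>" as a command line: name --argument value ..., lists and objects as JSON in quotes. apply_moves: Moves the arm, as the interface text tells. Its arguments: {"type":"object","properties":{"delta_pos":{"type":"array"},"rot":{"type":"array"},"hand":{"type":"array"},"newtons":{"type":"number"}},"required":["delta_pos","rot","hand"]}

```bash
mkdir -p pics; cat > h.py <<'E'
import numpy as np, cv2
from workcell import env, viewer, spotter
from scipy.spatial.transform import Rotation as Ro
def ray(p,uv):
    K=np.array(p["camera_matrix"]);R=np.array(p["R"]);t=np.array(p["t"]).ravel()
    d=R.T@np.linalg.solve(K,[uv[0],uv[1],1.]);return -R.T@t,d
def atz(p,uv,z):
    c,d=ray(p,uv);return c+d*(z-c[2])/d[2]
def tri(l):
    A=np.zeros((3,3));b=np.zeros(3)
    for p,uv in l:
        c,d=ray(p,uv);d=d/np.linalg.norm(d);M=np.eye(3)-np.outer(d,d);A+=M;b+=M@c
    return np.linalg.solve(A,b)
E
python3 - <<'E'
from h import *
s=env.state();print(s["ee_pos"],s["ee_rot"],s["force"],env.hold_point_z)
P={n:viewer.grab_frame(n) for n in("scene","top")}
for n,p in P.items(): cv2.imwrite(f"pics/{n}0.png",p["pixels"][:,:,::-1])
Z=dict(tablet_box=0,press_spot=74,tooth_top=83,lug_face=92,mug_blue=0,spice_jar=0,salt_shaker=0,egg_timer=0,lemon_1=0)
for q,z in Z.items():
    l=[]
    for n,p in P.items():
        r=spotter.landmark_of(p,q)
        if r: l.append((p,r[0]["position"]));print(q,n,np.round(r[0]["position"]),round(r[0]["score"],2),atz(p,r[0]["position"],z).round(1))
    if len(l)==2: print("   tri",tri(l).round(1))
E
```

```text
[131.96027802 559.14188068 213.12424757] [-1.79899470e+02 -2.30745189e-03  1.66720332e+02] [-0.81700522  0.4880322   0.45199312] 18.8
tablet_box scene [261. 213.] 0.68 [490.7 -76.4   0. ]
tablet_box top [276. 200.] 0.93 [478.3 -87.8   0. ]
   tri [484.4 -86.2   4.3]
press_spot scene [243. 195.] 0.7 [432.3 -88.2  74. ]
press_spot top [277. 207.] 0.52 [432.4 -90.3  74. ]
   tri [432.3 -90.3  75.3]
tooth_top scene [239. 202.] 0.5 [ 425.2 -139.    83. ]
tooth_top top [284. 210.] 0.6 [ 421.8 -116.8   83. ]
   tri [ 423.9 -117.7   68.7]
lug_face scene [247. 187.] 0.73 [442.9 -65.7  92. ]
lug_face top [270. 202.] 0.9 [446.8 -67.7  92. ]
   tri [444.7 -68.1  94.1]
mug_blue scene [242. 170.] 0.72 [398.8 202.8   0. ]
mug_blue top [201. 219.] 0.6 [398.3 188.6   0. ]
   tri [398.5 188.    7.8]
spice_jar scene [258. 254.] 0.71 [ 494.5 -275.5    0. ]
spice_jar top [320. 202.] 0.66 [ 474.3 -253.9    0. ]
   tri [ 486.8 -255.   -21.7]
salt_shaker scene [225. 244.] 0.73 [ 394.4 -240.     0. ]
salt_shaker top [317. 224.] 0.56 [ 391.1 -241.4    0. ]
   tri [ 3.928e+02 -2.409e+02  1.000e-01]
egg_timer top [160. 220.] 0.47 [388.8 340.5   0. ]
lemon_1 scene [260. 298.] 0.6 [ 509.6 -436.     0. ]
lemon_1 top [369. 190.] 0.65 [ 523.1 -438.7    0. ]
   tri [ 515.4 -438.6    6.1]
```

```bash
cd pics; python3 -c "
import cv2;a=cv2.imread('scene0.png');b=cv2.imread('top0.png');cv2.imwrite('both0.png',cv2.resize(cv2.vconcat([a,b]),None,fx=.78,fy=.78))"
```

```text
(no output)
```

View pics/both0.png

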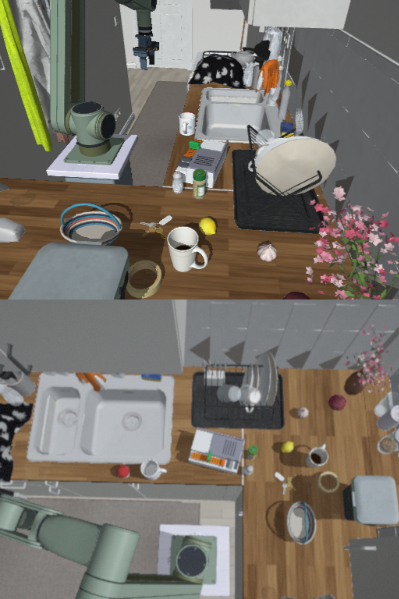

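>>> apply_moves --delta_pos '[[0.14, -0.32, 0.1], [0.28, -0.65, 0.2], [0.42, -0.95, 0.3], [0.42, -0.95, 0.3]]' --rot '[[0, 0, 0], [0, 0, 0], [0, 0, 0], [0, 0, 0]]' --hand '[0, 0, 0, 0]' --newtons 20

```text
time_s: 1.33
ee_pos: [184.1, 441.5, 252.1]
ee_rot: [180.0, 0.1, 166.6]
force: [-0.1, -0.4, 0.4]
gripper_width: 67.5
gripper_force: 0.0
```

>>> apply_moves --delta_pos '[[0.14, -0.32, 0.05], [0.28, -0.65, 0.1], [0.42, -0.95, 0.1], [0.42, -0.95, 0.1]]' --rot '[[0, 0, 0], [0, 0, 0], [0, 0, 0], [0, 0, 0]]' --hand '[0, 0, 0, 0]'

```text
time_s: 1.67
ee_pos: [234.5, 326.7, 262.5]
ee_rot: [-179.9, 0.1, 166.4]
force: [-0.7, 0.0, -0.6]
gripper_width: 41.0
gripper_force: 0.0
```

>>> apply_moves --delta_pos '[[0.14, -0.32, 0], [0.28, -0.65, 0], [0.42, -0.95, 0], [0.42, -0.95, 0]]' --rot '[[0, 0, 0], [0, 0, 0], [0, 0, 0], [0, 0, 0]]' --hand '[0, 0, 0, 0]'

```text
time_s: 2.0
ee_pos: [285.5, 212.7, 262.1]
ee_rot: [-179.9, 0.1, 166.2]
force: [-0.2, 0.6, -0.2]
gripper_width: 14.1
gripper_force: 0.0
```

>>> apply_moves --delta_pos '[[0.14, -0.32, 0], [0.28, -0.65, 0], [0.42, -0.95, 0], [0.42, -0.95, 0]]' --rot '[[0, 0, 0], [0, 0, 0], [0, 0, 0], [0, 0, 0]]' --hand '[0, 0, 0, 0]'

```text
time_s: 2.33
ee_pos: [336.5, 98.6, 262.2]
ee_rot: [-179.9, 0.2, 166.2]
force: [-0.6, 0.7, -0.6]
gripper_width: 0.8
gripper_force: 0.0
```

>>> apply_moves --delta_pos '[[0.14, -0.32, 0], [0.28, -0.65, 0], [0.42, -0.95, 0], [0.42, -0.95, 0]]' --rot '[[0, 0, 0], [0, 0, 0], [0, 0, 0], [0, 0, 0]]' --hand '[0, 0, 0, 0]'

```text
time_s: 2.67
ee_pos: [387.3, -14.8, 262.0]
ee_rot: [-179.9, 0.2, 166.3]
force: [0.7, 1.6, -0.4]
gripper_width: 0.2
gripper_force: 0.0
```

```bash
cat >> h.py <<'E'
def wray(s,p,uv):
    K=np.array(p["camera_matrix"]);M=np.array(p["mount"])
    x=(uv[0]-K[0,2])/K[0,0];y=(uv[1]-K[1,2])/K[1,1];r=np.hypot(x,y)
    d=np.array([x/r*np.sin(r),y/r*np.sin(r),np.cos(r)])
    R=Ro.from_euler("xyz",s["ee_rot"],degrees=True).as_matrix()
    return R@M[:3,3]+np.array(s["ee_pos"]),R@M[:3,:3]@d
def watz(s,p,uv,z):
    c,d=wray(s,p,uv);return c+d*(z-c[2])/d[2]
def proj(s,p,X):
    K=np.array(p["camera_matrix"]);M=np.array(p["mount"])
    R=Ro.from_euler("xyz",s["ee_rot"],degrees=True).as_matrix()
    c=M[:3,:3].T@(R.T@(np.array(X,float)-s["ee_pos"])-M[:3,3])
    th=np.arctan2(np.hypot(c[0],c[1]),c[2]);u=c[:2]/np.hypot(c[0],c[1])*th
    return np.array([K[0,2]+K[0,0]*u[0],K[1,2]+K[1,1]*u[1]])
E
cat > look.py <<'E'
from h import *
import sys
s=env.state();p=viewer.grab_frame("wrist")
cv2.imwrite(f"pics/{sys.argv[1]}.png",p["pixels"][:,:,::-1])
print(np.round(p["camera_matrix"],1).tolist(),np.round(p["mount"],2).tolist())
for q,z in dict(tablet_box=0,press_spot=74,tooth_top=83,lug_face=92,salt_shaker=0,spice_jar=0,mug_blue=0).items():
    for r in spotter.landmark_of(p,q)[:1]:
        print(q,np.round(r["position"]),round(r["score"],2),watz(s,p,r["position"],z).round(1))
E
python3 look.py w1
```

```text
[[297.3, 0.0, 249.4], [0.0, 297.3, 187.2], [0.0, 0.0, 1.0]] [[-0.0, -0.97, -0.25, 68.02], [1.0, -0.0, -0.0, -0.54], [0.0, -0.25, 0.97, -169.97], [0.0, 0.0, 0.0, 1.0]]
press_spot [205. 220.] 0.74 [437.9 -88.1  74. ]
salt_shaker [120. 203.] 0.61 [ 403.9 -236.3    0. ]
spice_jar [126. 247.] 0.94 [ 481.4 -257.5   -0. ]
mug_blue [379. 132.] 0.88 [389.3 189.    0. ]
```

View pics/w1.png

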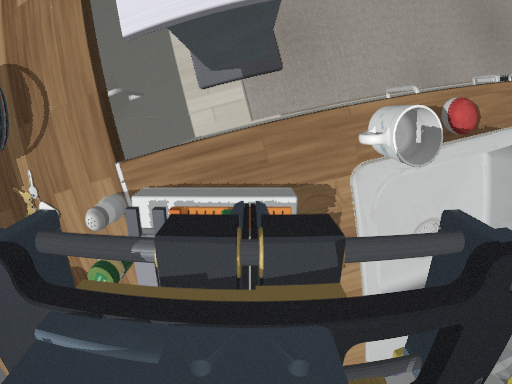

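>>> apply_moves --delta_pos '[[0.3, -0.25, 0.0], [0.6, -0.5, 0.0], [0.7, -0.6, 0.0], [0.7, -0.6, 0.0]]' --rot '[[0, 0, 0], [0, 0, 0], [0, 0, 0], [0, 0, 0]]' --hand '[0, 0, 0, 0]'

```text
time_s: 3.4
ee_pos: [471.7, -84.2, 261.5]
ee_rot: [-179.9, 0.1, 166.7]
force: [0.3, -0.2, 0.2]
gripper_width: 0.5
gripper_force: 0.0
```

```bash
python3 look.py w2
```

```text
[[297.3, 0.0, 249.4], [0.0, 297.3, 187.2], [0.0, 0.0, 1.0]] [[-0.0, -0.97, -0.25, 68.03], [1.0, -0.0, -0.0, -0.55], [0.0, -0.25, 0.97, -169.98], [0.0, 0.0, 0.0, 1.0]]
tablet_box [244. 169.] 0.85 [483.6 -96.7   0. ]
press_spot [240. 142.] 0.68 [437.1 -88.9  74. ]
tooth_top [209. 141.] 0.79 [ 425.6 -122.8   83. ]
lug_face [258. 144.] 0.8 [442.6 -67.7  92. ]
salt_shaker [142. 142.] 0.84 [ 406.4 -236.9    0. ]
spice_jar [142. 195.] 0.98 [ 486.1 -262.2    0. ]
mug_blue [408.  75.] 0.94 [391.9 190.7   0. ]
```

View pics/w2.png

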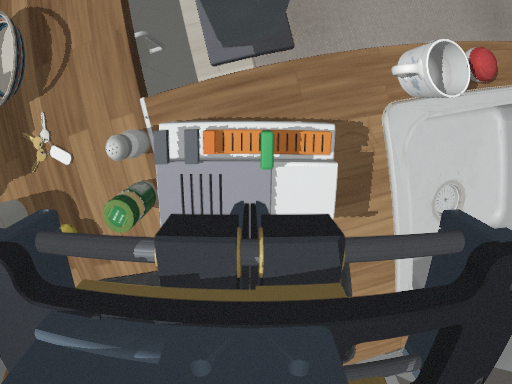

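```bash
python3 - <<'E'
from h import *
s=env.state();p=viewer.grab_frame("wrist")
I=p["pixels"];c=cv2.resize(I[115:205,145:345],None,fx=4,fy=4,interpolation=cv2.INTER_CUBIC);cv2.imwrite("pics/c2.png",c[:,:,::-1])
hsv=cv2.cvtColor(I,cv2.COLOR_RGB2HSV)
o=cv2.inRange(hsv,(5,150,120),(22,255,255));g=cv2.inRange(hsv,(50,120,60),(80,255,255))
for n,m in(("o",o),("g",g)):
    m[:, :190]=0;m[180:]=0;m[:,345:]=0;ys,xs=np.nonzero(m);print(n,xs.min(),xs.max(),ys.min(),ys.max())
    for cc in range(xs.min(),xs.max()+1,8): print(cc,ys[xs==cc].min() if (xs==cc).any() else None,ys[xs==cc].max() if (xs==cc).any() else None,end="; ")
    print()
for nm,uv,z in [("tooth end -52",(203,142),83),("bar end 105",(331.5,142.5),74),("lug top -y face",(261,142),108)]:
    print(nm,watz(s,p,uv,z).round(1))
E
```

```text
o 202 329 134 158
202 135 153; 210 134 157; 218 134 157; 226 134 156; 234 134 156; 242 134 156; 250 134 156; 258 134 156; 266 None None; 274 135 156; 282 135 157; 290 135 157; 298 135 157; 306 135 157; 314 135 157; 322 136 157; 
g 259 271 135 172
259 138 172; 267 135 172; 
tooth end -52 [ 420.9 -127.9   83. ]
bar end 105 [457.3  24.4  74. ]
lug top -y face [434.5 -61.5 108. ]
```

View pics/c2.png

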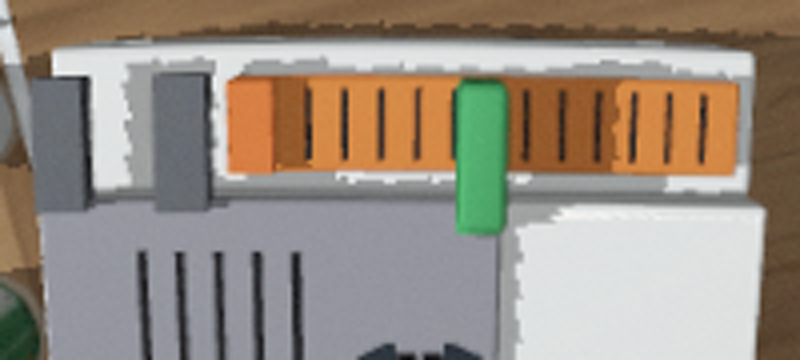

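```bash
python3 - <<'E'
from h import *
from scipy.optimize import least_squares
s=env.state();p=viewer.grab_frame("wrist");print(np.round(s["ee_pos"],1),np.round(s["ee_rot"],2))
obs=[((-51,105,74),(329.7,146)),((-66,-20,74),(234,133.7)),((-36,-20,74),(234,156.8)),((-66,95,74),(322,135.4)),((-36,95,74),(322,157.6)),((-51,-52,83),(201.8,145)),((-51,-38,83),(213.3,145))]
def W(q,X):
    c,n=np.cos(q[2]),np.sin(q[2]);return np.array([q[0]+c*X[0]-n*X[1],q[1]+n*X[0]+c*X[1],X[2]])
def f(q):
    r=[]
    for X,uv in obs:
        d=proj(s,p,W(q,X))-uv
        if X[0]==-51 : r.append(d[0])
        else: r.append(d[1])
    return r
q=least_squares(f,[480,-88,-.23]).x;print("box",q[:2].round(1),np.degrees(q[2]).round(2),np.round(f(q),2))
for n,X in dict(press=(-51,-15,74),tooth=(-51,-45,83),lug=(-51,11,92)).items(): print(n,W(q,X).round(1))
lf=least_squares(lambda y:[proj(s,p,W(q,(-72,y[0],108)))[0]-259],[10]).x;print("lug y",lf,"dir +y",-np.sin(q[2]),np.cos(q[2]))
E
```

```text
[467.6 -81.7 262.3] [1.7999e+02 3.0000e-02 1.6677e+02]
box [487.3 -92.5] -13.55 [ 0.49 -0.72  0.74 -0.91  0.96 -0.3  -0.15]
press [434.3 -95.1  74. ]
tooth [ 427.2 -124.3   83. ]
lug [440.3 -69.8  92. ]
lug y [15.24497731] dir +y 0.23425321467295468 0.9721756175791423
```

>>> apply_moves --delta_pos '[[-0.1, -0.04, -0.25], [-0.2, -0.08, -0.5], [-0.29, -0.09, -0.75], [-0.29, -0.09, -0.98], [-0.29, -0.09, -0.98], [-0.29, -0.09, -0.98]]' --rot '[[0, 0, 0], [0, 0, 0], [0, 0, 0], [0, 0, 0], [0, 0, 0], [0, 0, 0]]' --hand '[0, 0, 0, 0, 0, 0]'

```text
time_s: 4.4
ee_pos: [432.8, -93.0, 144.2]
ee_rot: [180.0, -0.1, 166.7]
force: [0.8, -0.0, 0.5]
gripper_width: 0.6
gripper_force: 0.0
```

>>> apply_moves --delta_pos '[[0, 0, -0.1], [0, 0, -0.2], [0, 0, -0.3], [0, 0, -0.35], [0, 0, -0.35]]' --rot '[[0, 0, 0], [0, 0, 0], [0, 0, 0], [0, 0, 0], [0, 0, 0]]' --hand '[0, 0, 0, 0, 0]'

```text
time_s: 4.82
ee_pos: [434.1, -93.2, 102.9]
ee_rot: [180.0, 0.1, 166.7]
force: [-0.1, 0.1, -0.2]
gripper_width: 0.7
gripper_force: 0.0
```

```bash
python3 look.py w3
```

```text
[[297.3, 0.0, 249.4], [0.0, 297.3, 187.2], [0.0, 0.0, 1.0]] [[-0.0, -0.97, -0.25, 68.02], [1.0, -0.0, -0.0, -0.55], [0.0, -0.25, 0.97, -169.98], [0.0, 0.0, 0.0, 1.0]]
tablet_box [263. 233.] 0.66 [484.  -92.2   0. ]
press_spot [254. 215.] 0.57 [437.4 -91.   74. ]
tooth_top [204. 217.] 0.95 [ 427.8 -124.3   83. ]
lug_face [292. 222.] 0.72 [442.  -67.1  92. ]
salt_shaker [105. 192.] 0.58 [ 405.8 -240.2    0. ]
spice_jar [118. 260.] 0.95 [ 483.  -256.3    0. ]
mug_blue [480.  97.] 0.88 [392.7 184.6   0. ]
```

View pics/w3.png

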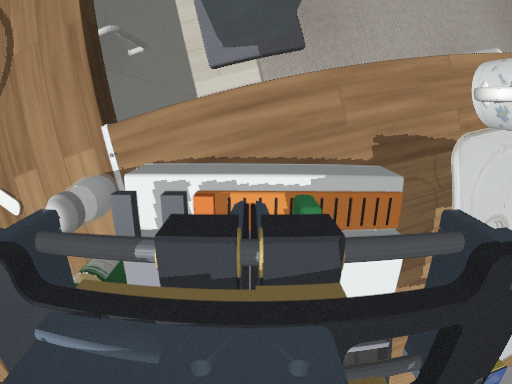

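>>> apply_moves --delta_pos '[[0, 0, -0.09], [0, 0, -0.18], [0, 0, -0.25], [0, 0, -0.25]]' --rot '[[0, 0, 0], [0, 0, 0], [0, 0, 0], [0, 0, 0]]' --hand '[0, 0, 0, 0]'

```text
time_s: 5.55
ee_pos: [433.0, -93.1, 71.5]
ee_rot: [180.0, -0.1, 166.7]
force: [-1.5, -0.9, 2.3]
gripper_width: 0.4
gripper_force: 1.3
```

>>> apply_moves --delta_pos '[[0, 0, -0.015], [0, 0, -0.03], [0, 0, -0.04], [0, 0, -0.04]]' --rot '[[0, 0, 0], [0, 0, 0], [0, 0, 0], [0, 0, 0]]' --hand '[0, 0, 0, 0]'

```text
time_s: 5.88
ee_pos: [433.1, -93.1, 67.8]
ee_rot: [180.0, -0.0, 166.7]
force: [-1.8, 1.2, 4.7]
gripper_width: 0.2
gripper_force: 2.2
```

Spring is felt (2→4.7 N). A little further.

>>> apply_moves --delta_pos '[[0, 0, -0.01], [0, 0, -0.02], [0, 0, -0.025], [0, 0, -0.025], [0, 0, -0.025]]' --rot '[[0, 0, 0], [0, 0, 0], [0, 0, 0], [0, 0, 0], [0, 0, 0]]' --hand '[0, 0, 0, 0, 0]'

```text
time_s: 6.3
ee_pos: [433.1, -93.1, 64.7]
ee_rot: [180.0, -0.0, 166.7]
force: [-3.0, 0.8, 6.3]
gripper_width: 0.3
gripper_force: 2.9
```

>>> apply_moves --delta_pos '[[0.004, 0.02, -0.004], [0.012, 0.05, -0.004], [0.024, 0.1, -0.004], [0.035, 0.145, -0.004], [0.047, 0.195, -0.004], [0.058, 0.24, -0.004], [0.07, 0.29, -0.004], [0.08, 0.33, -0.004], [0.084, 0.35, -0.004], [0.084, 0.35, -0.004]]' --rot '[[0, 0, 0], [0, 0, 0], [0, 0, 0], [0, 0, 0], [0, 0, 0], [0, 0, 0], [0, 0, 0], [0, 0, 0], [0, 0, 0], [0, 0, 0]]' --hand '[0, 0, 0, 0, 0, 0, 0, 0, 0, 0]'

```text
time_s: 7.13
ee_pos: [444.8, -51.8, 64.7]
ee_rot: [-179.9, 0.2, 166.8]
force: [-0.8, -1.4, 5.6]
gripper_width: 0.4
gripper_force: 3.0
```

>>> apply_moves --delta_pos '[[0.004, 0.02, 0], [0.012, 0.05, 0], [0.024, 0.1, 0], [0.035, 0.145, 0], [0.047, 0.195, 0], [0.058, 0.24, 0], [0.067, 0.28, 0], [0.072, 0.3, 0], [0.072, 0.3, 0]]' --rot '[[0, 0, 0], [0, 0, 0], [0, 0, 0], [0, 0, 0], [0, 0, 0], [0, 0, 0], [0, 0, 0], [0, 0, 0], [0, 0, 0]]' --hand '[0, 0, 0, 0, 0, 0, 0, 0, 0]'

```text
time_s: 7.88
ee_pos: [453.6, -15.7, 64.7]
ee_rot: [-180.0, 0.2, 166.8]
force: [-0.1, -2.0, 5.9]
gripper_width: 0.8
gripper_force: 3.0
```

```bash
python3 look.py w4 | grep -E "lug|tooth|box|press"
```

```text
press_spot [136. 226.] 0.65 [434.9 -83.2  74. ]
tooth_top [ 86. 226.] 0.79 [ 425.5 -112.9   83. ]
```

View pics/w4.png

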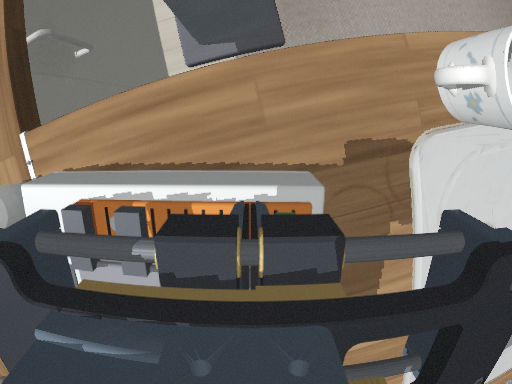

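>>> apply_moves --delta_pos '[[0.004, 0.018, 0], [0.009, 0.037, 0], [0.014, 0.058, 0], [0.018, 0.076, 0], [0.021, 0.088, 0], [0.021, 0.088, 0]]' --rot '[[0, 0, 0], [0, 0, 0], [0, 0, 0], [0, 0, 0], [0, 0, 0], [0, 0, 0]]' --hand '[0, 0, 0, 0, 0, 0]'

```text
time_s: 8.78
ee_pos: [456.0, -5.5, 64.7]
ee_rot: [-179.9, 0.2, 166.8]
force: [-0.4, -3.1, 5.8]
gripper_width: 0.6
gripper_force: 3.3
```

>>> apply_moves --delta_pos '[[0.002, 0.008, 0], [0.004, 0.016, 0], [0.006, 0.024, 0], [0.006, 0.024, 0]]' --rot '[[0, 0, 0], [0, 0, 0], [0, 0, 0], [0, 0, 0]]' --hand '[0, 0, 0, 0]'

```text
time_s: 9.12
ee_pos: [456.6, -2.8, 64.7]
ee_rot: [-179.9, 0.2, 166.8]
force: [-0.3, -4.5, 6.1]
gripper_width: -0.0
gripper_force: 3.4
```

>>> apply_moves --delta_pos '[[0.002, 0.008, 0], [0.004, 0.016, 0], [0.004, 0.016, 0], [0.004, 0.016, 0]]' --rot '[[0, 0, 0], [0, 0, 0], [0, 0, 0], [0, 0, 0]]' --hand '[0, 0, 0, 0]'

```text
time_s: 9.45
ee_pos: [457.1, -0.9, 64.8]
ee_rot: [-179.9, 0.2, 166.8]
force: [-0.0, -4.4, 5.7]
gripper_width: 0.3
gripper_force: 3.4
```

>>> apply_moves --delta_pos '[[0.002, 0.008, 0], [0.004, 0.016, 0], [0.004, 0.016, 0], [0.004, 0.016, 0]]' --rot '[[0, 0, 0], [0, 0, 0], [0, 0, 0], [0, 0, 0]]' --hand '[0, 0, 0, 0]'

```text
time_s: 9.78
ee_pos: [457.5, 0.9, 64.7]
ee_rot: [-179.9, 0.2, 166.8]
force: [-0.7, -5.3, 6.4]
gripper_width: 0.6
gripper_force: 4.7
```

```bash
python3 look.py w5 | grep -E "lug|tooth|box|press"
```

```text
tablet_box [154. 248.] 0.96 [484.7 -94.8   0. ]
press_spot [112. 222.] 0.81 [433.2 -81.9  74. ]
tooth_top [ 63. 225.] 0.91 [ 425.5 -114.5   83. ]
```

View pics/w5.png

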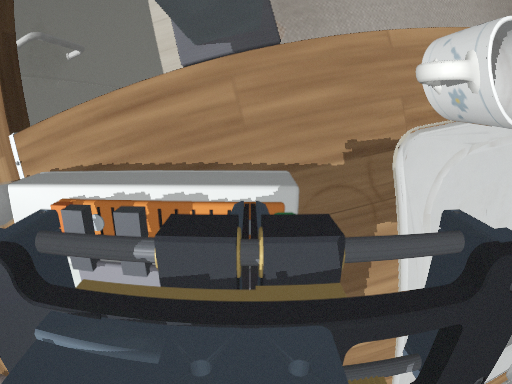

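>>> apply_moves --delta_pos '[[0.002, 0.008, 0], [0.004, 0.016, 0], [0.004, 0.016, 0], [0.004, 0.016, 0]]' --rot '[[0, 0, 0], [0, 0, 0], [0, 0, 0], [0, 0, 0]]' --hand '[0, 0, 0, 0]'

```text
time_s: 10.52
ee_pos: [457.6, 1.0, 64.7]
ee_rot: [-179.7, 0.2, 166.9]
force: [-2.2, -13.1, 6.5]
gripper_width: 0.6
gripper_force: 8.6
```

>>> apply_moves --delta_pos '[[-0.004, -0.016, 0], [-0.007, -0.03, 0], [-0.007, -0.03, 0], [-0.007, -0.03, 0.03], [-0.007, -0.03, 0.08], [-0.007, -0.03, 0.15], [-0.007, -0.03, 0.4], [-0.007, -0.03, 0.7], [-0.007, -0.03, 0.95], [-0.007, -0.03, 0.95]]' --rot '[[0, 0, 0], [0, 0, 0], [0, 0, 0], [0, 0, 0], [0, 0, 0], [0, 0, 0], [0, 0, 0], [0, 0, 0], [0, 0, 0], [0, 0, 0]]' --hand '[0, 0, 0, 0, 0, 0, 0, 0, 0, 0]'

```text
time_s: 11.35
ee_pos: [459.2, 0.3, 184.0]
ee_rot: [179.9, 0.6, 166.7]
force: [0.8, 0.5, 1.4]
gripper_width: 0.4
gripper_force: 0.0
```

>>> apply_moves --delta_pos '[[0.3, 0, 0.3], [0.5, -0.3, 0.6], [0.6, -0.4, 0.7], [0.6, -0.4, 0.7]]' --rot '[[0, 0, 0], [0, 0, 0], [0, 0, 0], [0, 0, 0]]' --hand '[0, 0, 0, 0]'

```text
time_s: 11.68
ee_pos: [533.2, -51.0, 266.5]
ee_rot: [-180.0, 0.7, 166.6]
force: [1.5, 0.1, -1.0]
gripper_width: 0.4
gripper_force: 0.0
```

```bash
python3 look.py w6 | grep -E "lug|tooth|box|press"; python3 -c "
import cv2;a=cv2.imread('pics/w6.png');cv2.imwrite('pics/c6.png',cv2.resize(a[100:250,100:360],None,fx=3,fy=3,interpolation=2))"
```

```text
tablet_box [217. 132.] 0.56 [484.4 -88.9   0. ]
press_spot [199. 100.] 0.74 [438.6 -92.1  74. ]
tooth_top [171.  99.] 0.6 [ 428.  -122.9   83. ]
lug_face [286.  97.] 0.8 [459.3   8.7  92. ]
```

View pics/c6.png

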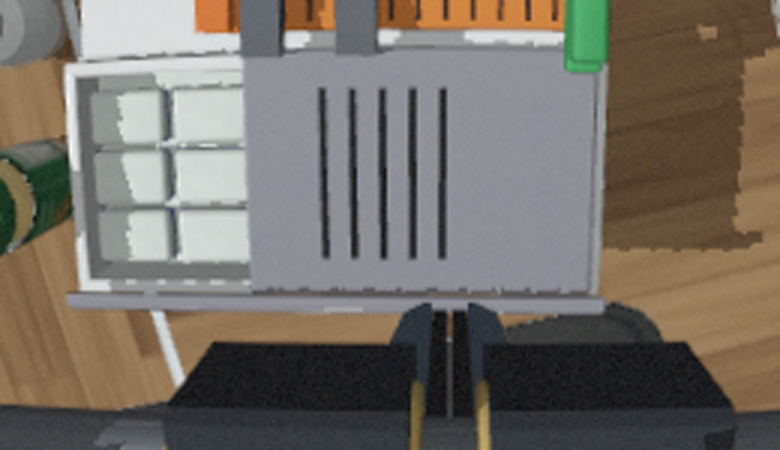

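```bash
python3 -c "
from h import *
p=viewer.grab_frame('wrist');print(np.round(env.state()['force'],1));print(env.job_done())"
```

```text
[ 0.1 -0.4 -0.4]
the job is handed in; nothing more can be done
None
```

The box is open and the job is handed in, with no verdict returned: the lid went to its end stop with the catch held down, the catch looks sprung up behind it, and the box and things next to it look unmoved.

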